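Push the tube rack home in the shaker and slide its gate lever to the second stop

ROBOT

A 6-joint arm with a two-finger parallel gripper is mounted at the origin on the work surface. World frame = base frame: x ahead of the robot, y to its left, z up, the work surface at z = 0. Lengths are in mm, angles in rad, forces in N, time in s.
With the tool pointing down it reaches from about 350 to 875 mm from the base axis. Payload 4.2 kg.
Tool frame: the origin (TCP) lies at the very end of the fingers, on their centre line; the grasp point (between the pads) lies 19 mm behind it (arm.grasp_offset is the distance from the TCP to the grasp point, in mm); z points along the fingers, y is the direction in which the jaws open and shut (so a half turn about z gives the same grasp; the last joint's range is limited). The gripper opens to 85 mm and grips with 20 to 120 N. Pads are 22 mm wide; open, the fingers measure 114 mm over their backs; the gripper's body (76 mm by 85 mm) begins 54 mm behind the grasp point. The pads swing forward as they close: fully open they stand 13 mm farther back than shut.
Start: joints at [-0.882, 0.385, 0.008, 0, -1.194, -0.259], TCP at [260.443, -568.127, 231.312] pointing down, gripper open.
Joint ranges: [-3.14, 3.14], [-1.21, 2.06], [-1.07, 1.41], [-3.16, 2.05], [-2.99, -0.16], [-3.1, 3.1]. Speed limits (rad/s): [2.79, 2.79, 3.14, 3.14, 3.14, 3.14].

INTERFACE

Orientations are given as a unit quaternion [x, y, z, w].
In Python, from bench import arm gives the robot as it stands.
- The arm moves only by the tool arm_command, never from a script. Its argument "commands" is one flat list of numbers, 4 for each row, row after row: the shift along the tool's x, y, z in m, then the turn about the tool's z in degrees. In form: [tx, ty, tz, roll, tx, ty, tz, roll, ...]. A call has exactly 5 rows; each row shifts and turns the pose as measured when the row begins, along the tool's axes as they then stand; what a row does not reach is not made up. A row lasts 1/10 s, in which the tool goes at most 50 mm and 8.59 degrees, less where a joint would pass 70% of its speed; a pose out of reach is approached as far as the arm can. A call with a gripper value outside its range is refused whole. "jaw" is the opening, from 0 (shut) to 1 (fully open), set as the call begins (left out, the last holds). The fingers move at their own pace and stop on an object; the grip force is fixed at half the most. Time passes only in rows, so rows that do not move let the fingers close, or fill a call up. It gives the time, the measured TCP pose, the force and the opening at its end, in the units of the state.
- arm.read_state(): the state, without advancing time (a new reading comes with each control period).
- arm.get_image(name): name is "side" or "top" or "wrist"; returns the picture (420x560x3 uint8, red, green, blue); there is no depth.
- arm.camera_info(name): a dict with "camera_matrix" (3x3 intrinsics, pixels), "world_from_camera" (4x4, takes a point from camera to world coordinates). Camera axes: x right, y down, z forward; pixel columns grow to the right and rows downward; lengths in mm; the calibration is good to about 2 mm. A picture is of the moment at which its call begins: read the wrist's pose just before it. camera_info takes no time and is no camera call; for the wrist camera it gives the pose at the moment of the call.
- arm.job_done(): hands the job in, once; it reports no verdict.
Trained networks look in the newest picture that a camera, given by its name, has taken for a name from the list of things; names that differ only in an ending like _2 or _b are one class to them, and where a whole thing is asked for, a point or a joint stands for the part that bears it (a point fixed in the world has none). Each returns a list of dicts, best first, with "confidence" (0 to 1); they miss things now and then, are a little off and sometimes report something else, mostly with a low value. They report only what shows in the picture. A call takes as long as a camera call. They do not tell look-alikes from the thing itself.
- arm.regions_of(camera, target): "mask" (420x560 bool, what is visible of it).
- arm.place_of(camera, target): "centre" ([x, y, z] in mm, in the coordinates of the camera as it stood for that picture, good to about 4 mm: a listed point, or the origin of a listed thing).
The state is a dict: "clock": time; "joints": joint angles; "joint_vel": joint speeds; "joint_efforts": joint torques, N m; "position": TCP position; "ee_rot": TCP orientation; "contact_force": force on the tool from outside, world axes, zero at the start; "wrist_torque": the same for the moment, N m; "gripper_width": finger opening in mm.
Only numpy, scipy, OpenCV 4.12 (cv2) and the standard library are available. Lean on these libraries where they do the work, as an engineer would, in place of code of your own. Each camera call takes 0.05 s, during which the arm holds its last target.

TASK

With the fingertips, push the purple tube rack along its lane on the bench shaker until it is fully home against the far stop, then slide the red gate lever past its first detent all the way to the second stop, so that the gate locks behind the rack. Push only: do not lift or tip the rack, and leave the other things on the bench and the deck where they stand.

Things in the scene. Friction and masses are not known exactly. Their poses are not given: they have to be found in the camera images.
- dock: bench shaker, fixed, 260 (x) x 340 (y) mm; grey deck 35 mm above the table (x -130 to 130, y -205 to 135 mm). Origin at table height on the lane's centre line. x points along the rack's lane from its open mouth to the far stop, y to the left, z up. Behind the stop a console stands 55 mm above the deck, x 65 to 125 mm
- lane_stop (a point): foot of the far stop's face, on the lane's centre line at deck height: x = 55, y = 0, z = 35 mm in the shaker's frame (same axes). Stop 40 mm high. The lane runs along y = 0 between aluminium rails 20 mm high, inner faces at y = -40 and 40 mm, x -115 to 55 mm; the right rail has a gap at x -63 to -25 mm for the gate bar
- rack: purple tube rack, loose, 0.25 to 0.5 kg, 90 (x) x 75 (y) x 45 mm high, teal and orange caps up to 55 mm; origin under its centre, x about along the lane. Starts on the deck in the lane, 35 to 55 mm short of the stop; fully home its origin is at x = 10 and its near face at x = -35 mm in the shaker's frame. Pushing takes 1 to 5 N
- lever (a joint): travel (m) of the gate lever along the shaker's +y: 0 to 0.003 open (start), 0.030 first detent, 0.060 second stop, a hard end (locked). Detent springs pull it to 0, 0.030 and 0.060; in between it resists with 8 to 11 N in all, and once past about 0.015 or 0.045 it snaps on to the next place. Its steel bar closes the lane behind the rack, and hits the rack if that is not home
- lever_handle (a point): centre of the red upright handle tab, 20 (x) x 12 (y) x 42 mm high, axes as the shaker's; 72.5 mm above the table, at x = -44, y = -135 mm + lever travel in the shaker's frame. Tab top 21 mm above this point. Its black track (y -185 to -50 mm) stands 6 mm above the deck, its slide foot 17 mm. Marks on the deck: white = open, yellow = first detent, green = second stop
- tube_stand: bystander: orange tube stand, 75 x 125 mm, 97 mm high with four capped tubes; origin under its centre
- bottle: bystander: amber bottle with blue cap, 68 mm across, 150 mm high; origin under its centre
- tip_box: bystander: blue box of pale tips, 85 x 115 mm, 69 mm high; origin under its centre
- jar: bystander: small jar with white cap, 48 mm across, 55 mm high; origin under its centre
- cap: bystander: loose teal screw cap, 32 mm across, 14 mm high; origin under its centre
- vial: bystander: amber vial with white cap, 24 mm across, 48 mm high, standing on the shaker's deck to the left of the rack's lane; origin under its centre
Mind the look-alikes: they are no part of the job. Of the things like the rack, leave any that is black or green; of the rest the smaller one is meant.

How it is judged:
By the outcome, as a careful person would: the job done as asked, in the order asked, and still so for the second after the job is handed in, with the robot touching nothing.
It also fails if it takes over 43 s, if anything falls off the work surface, if the arm or the gripper's body presses on something with over 40 N, if the wrist force passes 120 N, or if a joint passes its speed limit or range.

## Working session

There is one attempt and no reset: what is moved stays moved. The work goes in short steps, Python scripts to look and compute and a tool call to move; the robot and the scene stay as the last step left them, time stands still between calls to the robot, and variables do not carry over. Pictures are saved under pics/ and viewed, and the job is handed in when it is done.

Besides the shell and the picture viewer there is one more tool, called after "Emit:" by a JSON object that holds its "name" and its "arguments". arm_command: Moves the arm, as the interface text tells. Its arguments: {"type":"object","properties":{"commands":{"type":"array"},"jaw":{"type":"number"}},"required":["commands"]}

```bash
mkdir -p pics; ls; python3 - <<'E'
from bench import arm
import cv2
print(arm.read_state())
for n in ("top","side"):
    im=arm.get_image(n); cv2.imwrite(f"pics/{n}0.png",im[:,:,::-1]); ci=arm.camera_info(n); print(n,ci)
    for t in ("dock","rack","lane_stop","lever_handle"):
        import numpy as np
        for d in arm.place_of(n,t)[:4]:
            c=np.array(d["centre"]);print(t,round(d["confidence"],2),(ci["world_from_camera"]@np.r_[c,1])[:3].round(1), (ci["camera_matrix"]@c/c[2])[:2].round(0))
E
```

```text
pics
{'clock': 0.0, 'joints': array([-8.82377326e-01,  3.85558454e-01,  6.61121666e-03, -5.18647486e-04,
       -1.19397853e+00, -2.58601210e-01]), 'joint_vel': array([-4.42066285e-04, -8.91007183e-04, -1.32223156e-03,  3.19994793e-04,
        8.23001330e-05,  3.07860332e-05]), 'joint_efforts': array([-5.19355435e-04, -3.92290771e+01,  1.88397235e+01,  4.18603599e+00,
       -4.60772906e-03, -5.68660340e-06]), 'position': array([ 260.21828536, -567.60691429,  230.21179604]), 'ee_rot': array([-2.13164815e-01,  9.77015645e-01,  1.05748312e-03, -2.71017302e-04]), 'contact_force': array([0.32401694, 0.15586273, 0.05798978]), 'wrist_torque': array([-0.04062761, -0.05776935, -0.02225432]), 'gripper_width': 85.9176127686155}
top {'camera_matrix': array([[534.24330861,   0.        , 278.56003015],
       [  0.        , 534.24330861, 215.72906624],
       [  0.        ,   0.        ,   1.        ]]), 'world_from_camera': array([[-1.82692034e-02, -9.90517107e-01,  1.36169371e-01,
         2.30682975e+02],
       [-9.99817954e-01,  1.88484411e-02,  2.96561413e-03,
         1.08989898e+02],
    
[... 679 characters left out ...]
.        ,   1.        ]]), 'world_from_camera': array([[-7.38116564e-01, -3.43414370e-01,  5.80732734e-01,
        -2.83409698e+02],
       [-6.74647242e-01,  3.68141252e-01, -6.39783649e-01,
         9.05875427e+02],
       [ 5.91922283e-03, -8.64024646e-01, -5.03414714e-01,
         7.19592784e+02],
       [ 0.00000000e+00,  0.00000000e+00,  0.00000000e+00,
         1.00000000e+00]])}
dock 0.82 [560.2  58.9  -1.5] [256. 215.]
rack 0.81 [449.4 532.1  -3. ] [129. 326.]
rack 0.71 [ 313.7 -253.6   -0.9] [398. 204.]
rack 0.64 [532.3  53.5  37.8] [265. 206.]
rack 0.55 [189.1 313.9   2.7] [301. 330.]
lane_stop 0.85 [610.6  67.4  37.5] [240. 198.]
lever_handle 0.74 [539.6 -74.2  72.4] [295. 177.]
```

View pics/top0.png

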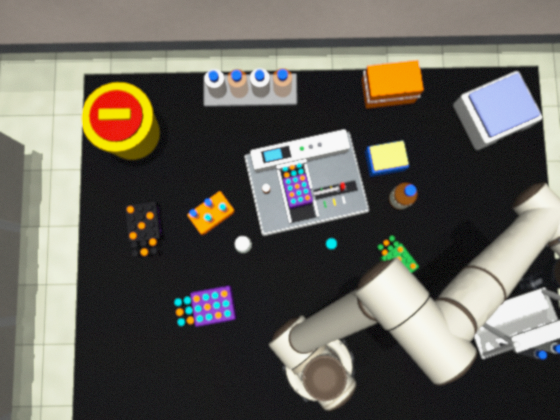

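View pics/side0.png

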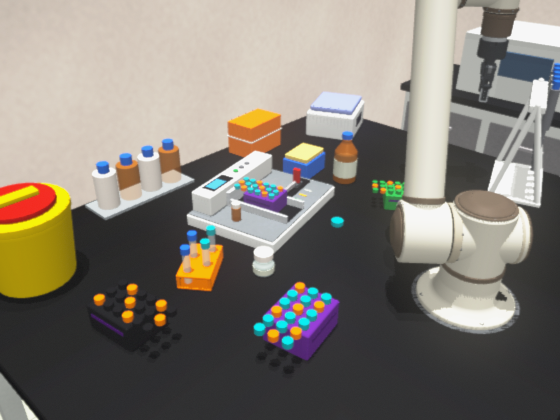

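```bash
python3 - <<'E'
import cv2
im=cv2.imread("pics/top0.png")[100:270,200:400]
cv2.imwrite("pics/crop0.png",cv2.resize(im,None,fx=3.5,fy=3.5,interpolation=cv2.INTER_CUBIC))
E
```

```text
(no output)
```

View pics/crop0.png

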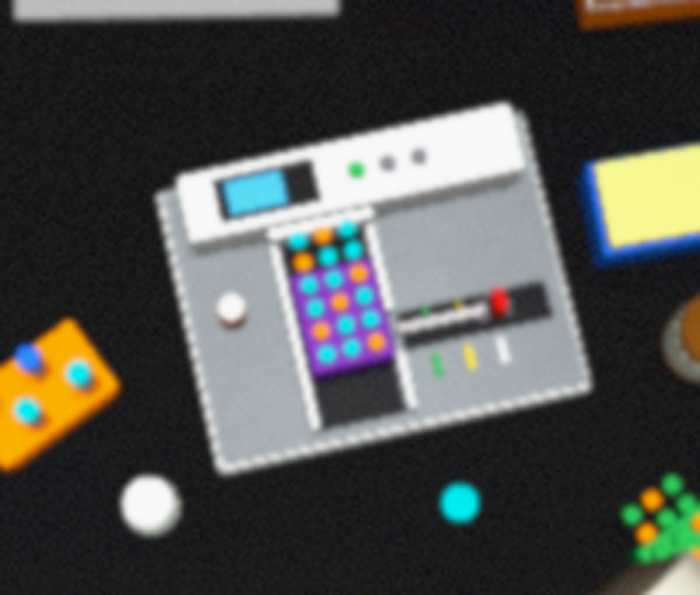

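The candidates for the rack are these:
- Purple rack in the shaker lane, at top (297,190).
- Larger purple rack, at top (212,307). It stands loose on the table.
- Black rack, at top (144,228), and green rack, at top (398,254).

I choose the smaller purple one in the lane. The crop confirms it: purple body between the rails, with a dark gap to the stop. The red handle is at top (342,186), beside the white mark. Next I'll fit the shaker pose.

```bash
cat > h.py <<'E'
from bench import arm
import numpy as np, cv2
from scipy.spatial.transform import Rotation as R
def back(ci,px,z):
    K=ci["camera_matrix"];T=ci["world_from_camera"]
    d=T[:3,:3]@np.linalg.solve(K,np.array([px[0],px[1],1.]));o=T[:3,3]
    return o+d*(z-o[2])/d[2]
def proj(ci,P):
    T=np.linalg.inv(ci["world_from_camera"]);c=T[:3,:3]@np.asarray(P)+T[:3,3]
    return (ci["camera_matrix"]@c/c[2])[:2]
def w(D,p): # D=(x,y,yaw) dock -> world
    c,s=np.cos(D[2]),np.sin(D[2]);return np.array([D[0]+c*p[0]-s*p[1],D[1]+s*p[0]+c*p[1],p[2]])
def overlay(name,im,ci,D,f):
    im=im[:,:,::-1].copy();S=4
    L=[[(-130,-205,35),(130,-205,35),(130,135,35),(-130,135,35),(-130,-205,35)],
       [(-115,40,55),(55,40,55)],[(-115,-40,55),(55,-40,55)],[(55,-40,35),(55,40,35)],
       [(-54,-141,93.5),(-34,-141,93.5),(-34,-129,93.5),(-54,-129,93.5),(-54,-141,93.5)],
       [(65,-205,90),(65,135,90)]]
    for l in L:
        P=np.array([proj(ci,w(D,p)) for p in l]);cv2.polylines(im,[np.int32(P*16)],False,(255,0,255),1,cv2.LINE_AA,4)
    cv2.imwrite(f,im); return im
def plan(D,p,yaw_off=0.):
    """delta in tool axes to dock point p"""
    s=arm.read_state();r=R.from_quat(s["ee_rot"]);t=w(D,p)
    d=r.inv().apply(t-s["position"]); M=r.as_matrix()
    y=M[:,1]; 
    # roll about tool z so tool y is along dock y (+-) 
    a=np.arctan2(y[1],y[0]); tgt=D[2]+np.pi/2+yaw_off
    e=(tgt-a+np.pi/2)%np.pi-np.pi/2
    print("delta tool mm",d.round(1),"roll deg",np.degrees(-e).round(1),"toolx",M[:,0].round(2),"tooly",y.round(2),"pos",s["position"].round(1),"clock",s["clock"])
E
python3 - <<'E'
from h import *
ci=arm.camera_info("top"); im=cv2.imread("pics/top0.png")[:,:,::-1]
u=lambda x,y:(200+(x+.5)/3.5-.5,100+(y+.5)/3.5-.5)
for n,q in dict(fl=(158,192),fr=(524,110),nl=(222,470),nr=(590,386)).items():
    print(n,back(ci,u(*q),35).round(1))
from scipy.optimize import least_squares
obs=[((130,135,35),(158,192)),((-130,135,35),(222,470)),((-130,-205,35),(590,386)),((130,-205,35),(524,110))]
f=lambda D:np.concatenate([proj(ci,w(D,a))-np.array(u(*b)) for a,b in obs])
r=least_squares(f,[555,60,.2]);D=r.x;print(D,r.fun.round(1))
print("handle",w(D,(-44,-135,72.5)),"stop",w(D,(55,0,35)))
plan(D,(-20,0,330))
o=overlay("top",im,ci,D,"pics/ov.png");cv2.imwrite("pics/ovc.png",cv2.resize(o[100:270,200:400],None,fx=3.5,fy=3.5))
E
```

```text
fl [653.  216.8  35. ]
fr [ 722.6 -115.2   35. ]
nl [400.5 162.7  35. ]
nr [ 469.1 -164.5   35. ]
[5.54250641e+02 5.92055294e+01 2.04774121e-01] [-0.3 -0.3 -0.7  0.3  1.1  0.1 -0.1 -0.2]
handle [538.62164623 -81.92113186  72.5       ] stop [608.1015226   70.38955976  35.        ]
delta tool mm [-509.   452.3  -98.7] roll deg 12.9 toolx [-0.91 -0.42 -0.  ] tooly [-0.42  0.91  0.  ] pos [ 260.4 -568.1  231.3] clock 0.5
```

View pics/ovc.png

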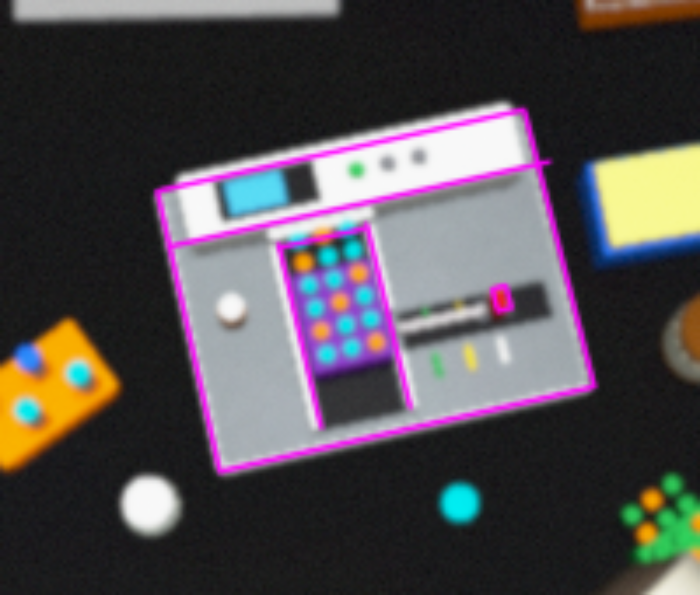

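The fitted frame lies on the deck edges, rails, stop and handle within about 1 px. Next I fly high to a point above the lane mouth.

```bash
echo "D=(554.25,59.2,0.2048)" >> h.py; python3 -c "
from h import *
plan(D,(-110,0,230))"
```

```text
delta tool mm [-421.2  472.4    1.3] roll deg 12.9 toolx [-0.91 -0.42 -0.  ] tooly [-0.42  0.91  0.  ] pos [ 260.4 -568.1  231.3] clock 0.5
```

Emit:
{"name": "arm_command", "arguments": {"commands": [-0.03,0.034,0,0,-0.03,0.034,0,0,-0.03,0.034,0,0,-0.03,0.034,0,0,-0.03,0.034,0,0], "jaw": 0.25}}

```text
clock: 1.0
position: [326.9, -349.3, 229.1]
ee_rot: [-0.209, 0.978, -0.0, -0.0]
contact_force: [0.6, 0.3, 0.2]
gripper_width: 21.5
```

Emit:
{"name": "arm_command", "arguments": {"commands": [-0.03,0.034,0,0,-0.03,0.034,0,0,-0.03,0.034,0,0,-0.03,0.034,0,0,-0.03,0.034,0,0]}}

```text
clock: 1.5
position: [395.8, -124.4, 230.9]
ee_rot: [-0.208, 0.978, -0.001, 0.002]
contact_force: [0.9, -1.3, 1.3]
gripper_width: 21.6
```

Emit:
{"name": "arm_command", "arguments": {"commands": [-0.03,0.034,0,0,-0.03,0.034,0,0,-0.03,0.034,0,0,0,0,0,6.4,0,0,0,6.5]}}

```text
clock: 2.0
position: [438.9, 17.1, 233.4]
ee_rot: [-0.098, 0.995, -0.0, 0.006]
contact_force: [-0.1, -0.1, 0.4]
gripper_width: 21.1
```

```bash
python3 -c "
from h import *
plan(D,(-110,0,230))
print(arm.read_state()['gripper_width'])
ci=arm.camera_info('wrist');im=arm.get_image('wrist')
overlay('w',im,ci,D,'pics/w1.png')
print(ci['world_from_camera'].round(2))
for t in ('rack','lever_handle','lane_stop'):
  for d in arm.place_of('wrist',t)[:2]:
    c=np.array(d['centre']);P=(ci['world_from_camera']@np.r_[c,1])[:3];print(t,round(d['confidence'],2),P.round(1),R.from_euler('z',-D[2]).apply(P-[D[0],D[1],0]).round(1))
"
```

```text
delta tool mm [-11.3  17.9   3.5] roll deg -0.4 toolx [-0.98 -0.2  -0.01] tooly [-0.2   0.98 -0.  ] pos [438.9  17.1 233.4] clock 2.0
21.11547707304955
[[-2.0000e-01  9.3000e-01  3.2000e-01  3.5832e+02]
 [ 9.8000e-01  1.9000e-01  6.0000e-02  6.6000e-01]
 [-0.0000e+00  3.3000e-01 -9.5000e-01  3.7498e+02]
 [ 0.0000e+00  0.0000e+00  0.0000e+00  1.0000e+00]]
rack 0.83 [535.1  53.8  37. ] [-19.8  -1.4  37. ]
lever_handle 0.75 [538.9 -79.2  71.2] [ -43.2 -132.4   71.2]
lane_stop 0.9 [607.1  73.4  35.8] [54.6  3.1 35.8]
```

View pics/w1.png

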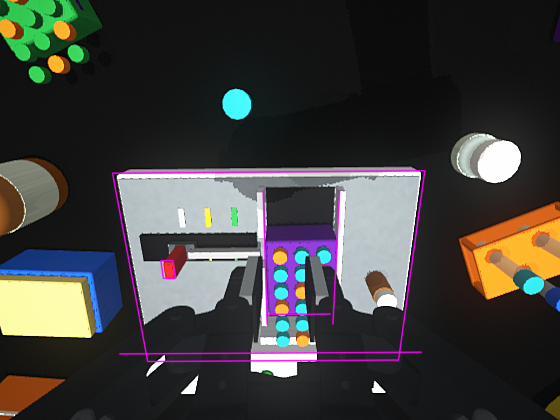

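The wrist picture shows the frame aligned within 1–2 px. The rack is at (300,265), with its near face at rows ~226–240. The handle is at (170,265), beside the white mark. Now for the rack's near face and how far to go.

```bash
python3 -c "
from h import *
ci=arm.camera_info('wrist')
for px,z in (((300,226),35),((300,240),80)):
  P=back(ci,px,z);print(R.from_euler('z',-D[2]).apply(P-[D[0],D[1],0]).round(1))
plan(D,(-102,0,130));plan(D,(-102,0,50))
im=cv2.imread('pics/w1.png');cv2.imwrite('pics/w1c.png',cv2.resize(im[170:370,220:380],None,fx=3,fy=3))
"
```

```text
[-66.5  -0.9  35. ]
[-69.5  -3.2  80. ]
delta tool mm [-18.8  19.7 103.5] roll deg -0.2 toolx [-0.98 -0.2  -0.01] tooly [-0.2   0.98 -0.  ] pos [438.6  15.4 233.3] clock 2.2
delta tool mm [-17.9  19.9 183.5] roll deg -0.2 toolx [-0.98 -0.2  -0.01] tooly [-0.2   0.98 -0.  ] pos [438.6  15.4 233.3] clock 2.2
```

View pics/w1c.png

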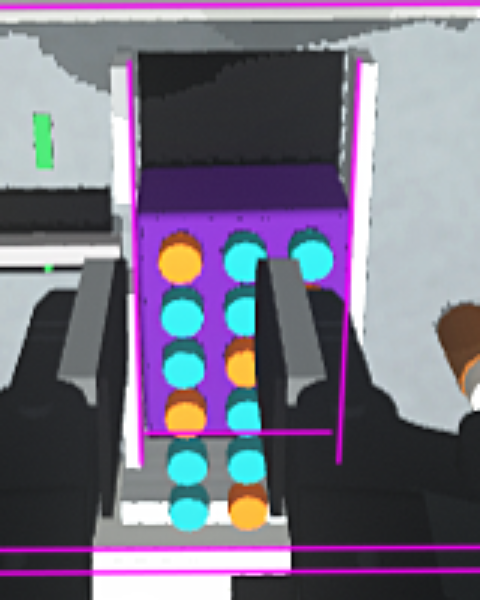

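Emit:
{"name": "arm_command", "arguments": {"commands": [-0.009,0.01,0.025,0,-0.009,0.01,0.025,0,0,0,0.025,0,0,0,0.025,0,0,0,0.01,0]}}

```text
clock: 2.7
position: [456.7, 37.4, 123.6]
ee_rot: [-0.103, 0.995, 0.001, 0.011]
contact_force: [-1.2, 0.7, -0.0]
gripper_width: 21.4
```

```bash
python3 -c "
from h import *
plan(D,(-102,0,48))
"
```

```text
delta tool mm [ 3.7  1.6 75.5] roll deg 0.1 toolx [-0.98 -0.2  -0.02] tooly [-0.2   0.98 -0.  ] pos [456.7  37.4 123.6] clock 2.7
```

Emit:
{"name": "arm_command", "arguments": {"commands": [0.004,0.001,0.02,0,0,0,0.02,0,0,0,0.02,0,0,0,0.012,0,0,0,0,0]}}

```text
clock: 3.2
position: [456.1, 35.9, 50.8]
ee_rot: [-0.105, 0.994, 0.0, 0.013]
contact_force: [-0.8, 0.5, -0.1]
gripper_width: 21.4
```

```bash
python3 -c "
from h import *
plan(D,(-102,0,48));plan(D,(-46,0,48))
ci=arm.camera_info('wrist');im=arm.get_image('wrist')
cv2.imwrite('pics/w2.png',im[:,:,::-1])
print(arm.read_state()['contact_force'])
"
```

```text
delta tool mm [1.2 2.9 2.7] roll deg 0.3 toolx [-0.98 -0.21 -0.03] tooly [-0.21  0.98 -0.  ] pos [456.1  35.9  50.8] clock 3.2
delta tool mm [-54.8   2.6   4.2] roll deg 0.3 toolx [-0.98 -0.21 -0.03] tooly [-0.21  0.98 -0.  ] pos [456.1  35.9  50.8] clock 3.2
[0.48349711 0.26029764 0.29205199]
```

View pics/w2.png

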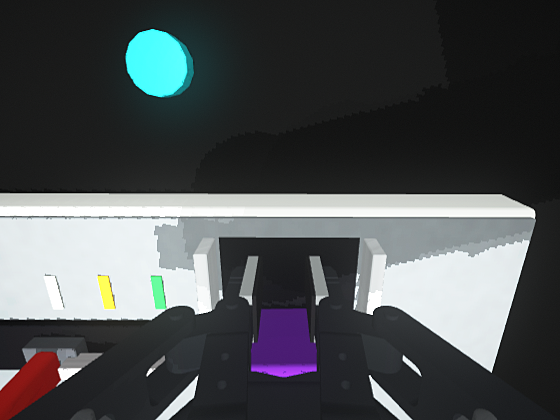

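The wrist picture shows both fingertips between the rails at (247,275) and (317,275), with the rack's face just ahead at (284,340). Now I push in small steps.

Emit:
{"name": "arm_command", "arguments": {"commands": [-0.008,0.001,0.001,0,-0.008,0.001,0.001,0,-0.006,0.001,0,0,-0.006,0,0,0,-0.004,0,0,0]}}

```text
clock: 3.75
position: [490.7, 46.4, 53.3]
ee_rot: [-0.105, 0.994, 0.001, 0.015]
contact_force: [-0.7, 0.3, -0.8]
gripper_width: 21.2
```

```bash
cat >> h.py <<'E'
def dk():
    s=arm.read_state();r=R.from_euler('z',-D[2]);print("dock pos",r.apply(s["position"]-[D[0],D[1],0]).round(1),"F",r.apply(s["contact_force"]).round(1))
E
python3 -c "
from h import *
dk();plan(D,(-46,0,50))
"
```

```text
dock pos [-64.8   0.3  53.3] F [-0.6  0.5 -0.8]
delta tool mm [-18.7  -0.4   3.9] roll deg 0.3 toolx [-0.98 -0.21 -0.03] tooly [-0.21  0.98 -0.  ] pos [490.7  46.4  53.3] clock 3.75
```

```bash
cat > pic.py <<'E'
import sys
from h import *
n=sys.argv[1]
a=arm.get_image('top');b=arm.get_image('side')
A=cv2.resize(a[140:245,235:375],None,fx=2.85,fy=2.85,interpolation=3);B=cv2.resize(b[140:245,180:350],None,fx=2.35,fy=2.35,interpolation=3)
h=min(A.shape[0],B.shape[0]);cv2.imwrite(f'pics/{n}.png',np.hstack([A[:h],B[:h]])[:,:,::-1])
E
python3 pic.py p3; python3 -c "
from h import *
cv2.imwrite('pics/w3.png',arm.get_image('wrist')[:,:,::-1])"
```

```text
(no output)
```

View pics/p3.png

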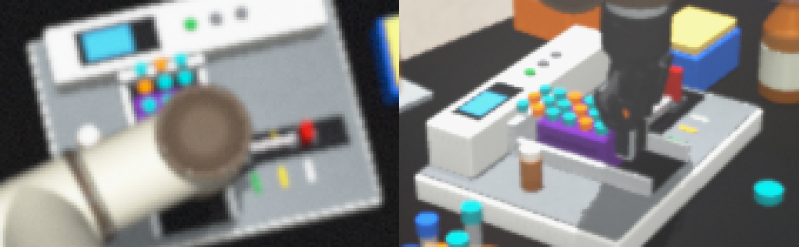

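View pics/w3.png

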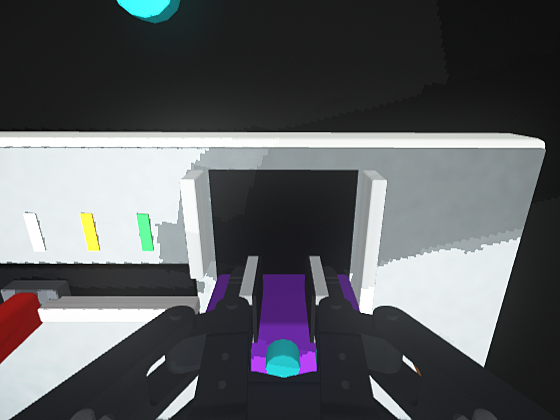

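The fingers touch the rack's near face, with purple showing on both sides at (217,290) and (347,290), and the rack has not tipped. I keep pushing.

Emit:
{"name": "arm_command", "arguments": {"commands": [-0.004,0,0.002,0,-0.004,0,0.001,0,-0.004,0,0,0,-0.003,0,0,0,0,0,0,0]}}

```text
clock: 4.4
position: [504.4, 48.8, 50.4]
ee_rot: [-0.105, 0.994, 0.001, 0.013]
contact_force: [-2.4, -0.3, 1.8]
gripper_width: 21.1
```

```bash
python3 -c "
from h import *
dk();plan(D,(-46,0,50))
"; python3 pic.py p4
```

```text
dock pos [-50.9  -0.   50.4] F [-2.4  0.2  1.8]
delta tool mm [-4.9  0.   0.5] roll deg 0.3 toolx [-0.98 -0.21 -0.03] tooly [-0.21  0.98 -0.  ] pos [504.4  48.8  50.4] clock 4.4
```

View pics/p4.png

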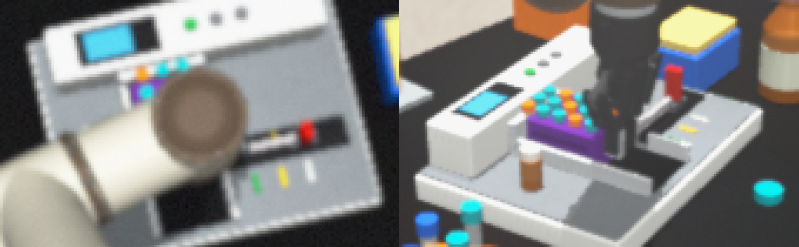

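Emit:
{"name": "arm_command", "arguments": {"commands": [-0.002,0,0,0,-0.002,0,0,0,-0.002,0,0,0,-0.002,0,0,0,-0.002,0,0,0]}}

```text
clock: 5.0
position: [511.5, 50.1, 50.1]
ee_rot: [-0.104, 0.995, -0.0, 0.01]
contact_force: [-8.7, 0.7, 6.1]
gripper_width: 21.1
```

```bash
python3 -c "
from h import *
dk()
"
```

```text
dock pos [-43.7  -0.3  50.1] F [-8.4  2.4  6.1]
```

Emit:
{"name": "arm_command", "arguments": {"commands": [-0.003,0,0,0,-0.003,0,0,0,-0.003,0,0,0,-0.003,0,0,0,-0.003,0,0,0]}}

```text
clock: 5.5
position: [511.1, 48.8, 47.9]
ee_rot: [-0.103, 0.995, -0.003, -0.008]
contact_force: [-9.0, -0.2, 6.1]
gripper_width: 21.2
```

```bash
python3 -c "
from h import *
dk()
cv2.imwrite('pics/w5.png',arm.get_image('wrist')[:,:,::-1])
"; python3 pic.py p5
```

```text
dock pos [-44.3  -1.4  47.9] F [-8.8  1.7  6.1]
```

View pics/p5.png

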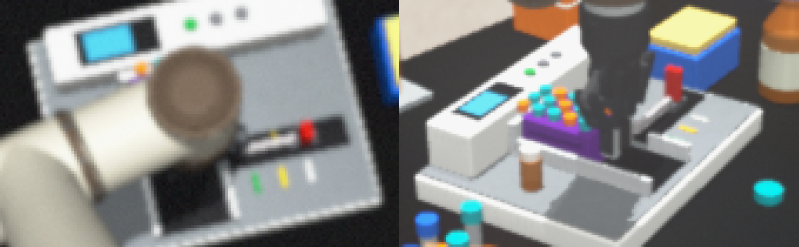

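View pics/w5.png

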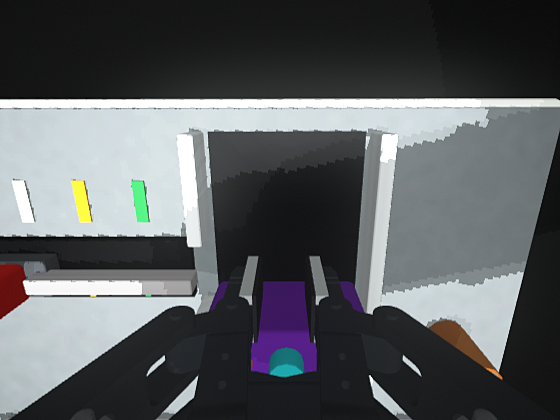

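It's blocked at about 9 N with the tip at x = -44, so the face should be near -35. I'll back off and check that it's home.

Emit:
{"name": "arm_command", "arguments": {"commands": [0.006,0,0,0,0.01,0,0,0,0.012,0,0,0,0.012,0,-0.001,0,0.008,0,-0.002,0]}}

```text
clock: 6.15
position: [464.7, 39.6, 52.0]
ee_rot: [-0.103, 0.995, -0.002, -0.003]
contact_force: [-0.6, 0.5, 0.4]
gripper_width: 21.1
```

Emit:
{"name": "arm_command", "arguments": {"commands": [0,0,-0.03,0,0,0,-0.04,0,0,0,-0.04,0,0,0,-0.04,0,0,0,-0.03,0]}}

```text
clock: 6.65
position: [459.5, 38.6, 235.3]
ee_rot: [-0.103, 0.995, -0.004, -0.008]
contact_force: [1.6, 0.2, 0.3]
gripper_width: 21.7
```

```bash
python3 -c "
from h import *
dk();plan(D,(-44,-175,160))
ci=arm.camera_info('wrist');im=arm.get_image('wrist');cv2.imwrite('pics/w6raw.png',im[:,:,::-1])
o=im[:,:,::-1].copy()
for l in ([(-35,-37,35),(-35,37,35)],[(-35,-37.5,80),(-35,37.5,80),(55,37.5,80)]):
  cv2.polylines(o,[np.int32([proj(ci,w(D,p))*16 for p in l])],False,(0,255,0),1,16,4)
cv2.imwrite('pics/w6.png',cv2.resize(o[150:350,180:420],None,fx=3.2,fy=3,interpolation=2))
for n in ('wrist','side'):
  if n=='side': ci=arm.camera_info(n);im=arm.get_image(n)
  for d in arm.place_of(n,'rack')[:4]:
    P=(ci['world_from_camera']@np.r_[d['centre'],1])[:3];print(n,round(d['confidence'],2),R.from_euler('z',-D[2]).apply(P-[D[0],D[1],0]).round(1))
"
```

```text
dock pos [-97.   -0.9 235.3] F [ 1.6 -0.1  0.3]
delta tool mm [ -53.9 -173.8   75.4] roll deg 0.1 toolx [-0.98 -0.21  0.02] tooly [-0.21  0.98 -0.01] pos [459.5  38.6 235.3] clock 6.65
wrist 0.92 [14.3 -3.2 37.6]
side 0.71 [12.4 -2.1 38.3]
side 0.68 [-302.6 -257.9   -1.4]
side 0.63 [-308.3  321.8    2.7]
side 0.61 [ -4.5 482.9  -1.8]
```

View pics/w6.png

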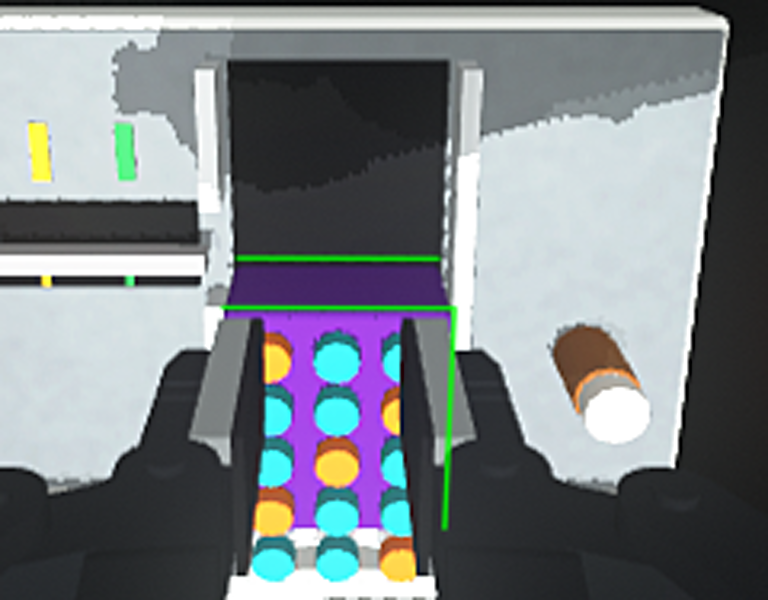

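The rack sits on the predicted home outline within about 1 px and is square; its face is at x ≈ -35 and the networks give its origin at x ≈ 12–14. Before going down at the lever, I check clearance to the bottle and tip box.

```bash
python3 -c "
from h import *
im=arm.get_image('top');ci=arm.camera_info('top')
for t in ('bottle','tip_box','cap','jar','vial','lever_handle'):
  for d in arm.place_of('top',t)[:1]:
    P=(ci['world_from_camera']@np.r_[d['centre'],1])[:3];print(t,round(d['confidence'],2),R.from_euler('z',-D[2]).apply(P-[D[0],D[1],0]).round(1))
plan(D,(-44,-170,235))
"
```

```text
bottle 0.89 [-112.5 -312.9    4.1]
tip_box 0.86 [  16.9 -299.8   -2.5]
cap 0.53 [-196.2  -67.8    1.4]
jar 0.39 [-146.6  202.3    2.3]
vial 0.49 [ -43.4 -131.9   69.6]
lever_handle 0.51 [ -41.4 -131.8   73.2]
delta tool mm [ -53.  -169.1   -3.7] roll deg 0.1 toolx [-0.98 -0.2   0.02] tooly [-0.2   0.98 -0.01] pos [459.2  38.5 231.4] clock 7.2
```

Emit:
{"name": "arm_command", "arguments": {"commands": [-0.011,-0.034,0,0,-0.011,-0.034,0,0,-0.011,-0.034,0,0,-0.011,-0.034,0,0,-0.009,-0.033,0,0], "jaw": 0}}

```text
clock: 7.7
position: [548.0, -117.7, 229.2]
ee_rot: [-0.108, 0.994, -0.004, -0.013]
contact_force: [0.9, 0.7, 0.3]
gripper_width: -0.1
```

```bash
python3 -c "
from h import *
dk();plan(D,(-44,-172,130));plan(D,(-44,-172,62))
"
```

```text
dock pos [ -42.1 -172.   229.2] F [1.  0.5 0.3]
delta tool mm [-0.7  0.6 99.2] roll deg 0.6 toolx [-0.98 -0.21  0.03] tooly [-0.21  0.98 -0.01] pos [ 548.  -117.7  229.2] clock 7.7
delta tool mm [ -2.5   1.  167.2] roll deg 0.6 toolx [-0.98 -0.21  0.03] tooly [-0.21  0.98 -0.01] pos [ 548.  -117.7  229.2] clock 7.7
```

Emit:
{"name": "arm_command", "arguments": {"commands": [0,0,0.02,0,0,0,0.025,0,0,0,0.025,0,0,0,0.02,0,0,0,0.005,0]}}

```text
clock: 8.2
position: [548.1, -124.4, 128.1]
ee_rot: [-0.104, 0.994, -0.005, -0.014]
contact_force: [-0.1, -0.0, -0.3]
gripper_width: 0.3
```

```bash
python3 -c "
from h import *
dk();plan(D,(-44,-172,62))
ci=arm.camera_info('wrist');im=arm.get_image('wrist');overlay('',im,ci,D,'pics/w7.png')
"
```

```text
dock pos [ -43.3 -178.5  128.1] F [-0.1  0.  -0.3]
delta tool mm [-1.2  6.9 66.1] roll deg 0.2 toolx [-0.98 -0.21  0.03] tooly [-0.21  0.98 -0.01] pos [ 548.1 -124.4  128.1] clock 8.2
```

View pics/w7.png

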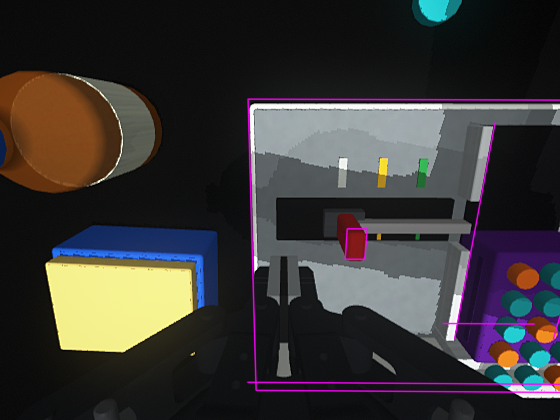

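The handle outline matches at (355,245), and the closed fingers at (285,270) are clear on its -y side. Going down beside it.

Emit:
{"name": "arm_command", "arguments": {"commands": [0,0.002,0.02,0,0,0.002,0.02,0,0,0.002,0.015,0,0,0,0.008,0,0,0,0,0]}}

```text
clock: 8.75
position: [550.2, -119.2, 67.8]
ee_rot: [-0.105, 0.994, -0.006, -0.009]
contact_force: [-1.1, -0.3, -0.2]
gripper_width: -0.2
```

```bash
python3 -c "
from h import *
dk();plan(D,(-44,-156,64))
cv2.imwrite('pics/w8.png',arm.get_image('wrist')[:,:,::-1])
"
```

```text
dock pos [ -40.2 -173.8   67.8] F [-1.1 -0.1 -0.2]
delta tool mm [ 3.6 17.9  3.7] roll deg 0.3 toolx [-0.98 -0.21  0.02] tooly [-0.21  0.98 -0.01] pos [ 550.2 -119.2   67.8] clock 8.75
```

View pics/w8.png

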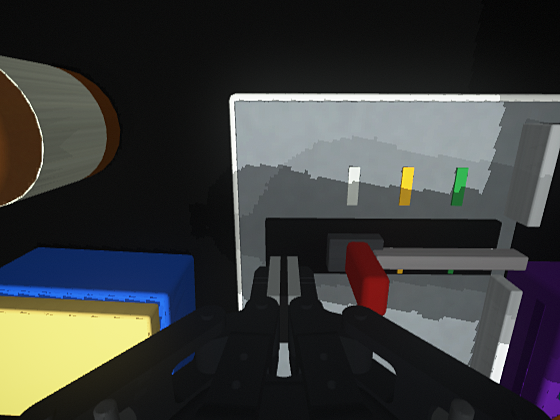

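Emit:
{"name": "arm_command", "arguments": {"commands": [0.001,0.005,0.001,0,0.001,0.005,0.001,0,0.001,0.005,0,0,0,0.005,0,0,0,0.005,0,0]}}

```text
clock: 9.3
position: [544.4, -95.4, 69.5]
ee_rot: [-0.105, 0.994, -0.008, -0.005]
contact_force: [3.8, -11.0, -5.7]
gripper_width: 0.1
```

```bash
python3 -c "
from h import *
dk();plan(D,(-44,-95,64))
"
```

```text
dock pos [ -41.  -149.3   69.5] F [  1.5 -11.5  -5.7]
delta tool mm [ 2.5 54.4  4.8] roll deg 0.4 toolx [-0.98 -0.21  0.01] tooly [-0.21  0.98 -0.01] pos [544.4 -95.4  69.5] clock 9.3
```

Emit:
{"name": "arm_command", "arguments": {"commands": [0.001,0.006,0.001,0,0,0.006,0.001,0,0,0.006,0.001,0,0,0.006,0.001,0,0,0.006,0,0]}}

```text
clock: 9.8
position: [539.6, -70.0, 68.6]
ee_rot: [-0.107, 0.994, -0.012, -0.002]
contact_force: [0.8, -7.0, -1.3]
gripper_width: 0.1
```

```bash
python3 -c "
from h import *
dk();plan(D,(-44,-95,64))
cv2.imwrite('pics/w9.png',arm.get_image('wrist')[:,:,::-1])
"
```

```text
dock pos [ -40.6 -123.5   68.6] F [-0.6 -7.  -1.3]
delta tool mm [ 3.1 28.6  3.9] roll deg 0.5 toolx [-0.98 -0.21  0.01] tooly [-0.21  0.98 -0.02] pos [539.6 -70.   68.6] clock 9.8
```

View pics/w9.png

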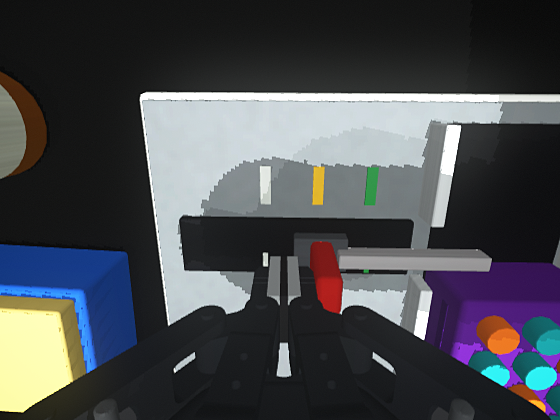

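The lever is near the first detent: the handle at (320,250) lines up with the yellow mark, and the bar is sliding behind the rack. On to the second stop.

Emit:
{"name": "arm_command", "arguments": {"commands": [0.001,0.006,0.001,0,0,0.006,0.001,0,0,0.006,0.001,0,0,0.006,0,0,0,0.005,0,0]}}

```text
clock: 10.35
position: [534.3, -43.7, 68.2]
ee_rot: [-0.108, 0.994, -0.016, -0.001]
contact_force: [0.8, -2.9, 1.1]
gripper_width: 0.1
```

```bash
python3 -c "
from h import *
dk();plan(D,(-44,-95,64))
"
```

```text
dock pos [-40.4 -96.7  68.2] F [ 0.2 -3.   1.1]
delta tool mm [3.5 1.9 4.2] roll deg 0.7 toolx [-0.98 -0.22  0.  ] tooly [-0.22  0.98 -0.03] pos [534.3 -43.7  68.2] clock 10.35
```

Emit:
{"name": "arm_command", "arguments": {"commands": [0,0.004,0,0,0,0.004,0,0,0,0.004,0,0,0,0.004,0,0,0,0.004,0,0]}}

```text
clock: 10.85
position: [533.9, -42.0, 68.6]
ee_rot: [-0.111, 0.993, -0.029, -0.002]
contact_force: [7.8, -24.8, -1.5]
gripper_width: -0.1
```

```bash
python3 -c "
from h import *
dk()
cv2.imwrite('pics/w10.png',arm.get_image('wrist')[:,:,::-1])
"
```

```text
dock pos [-40.6 -95.   68.6] F [  2.6 -25.9  -1.5]
```

View pics/w10.png

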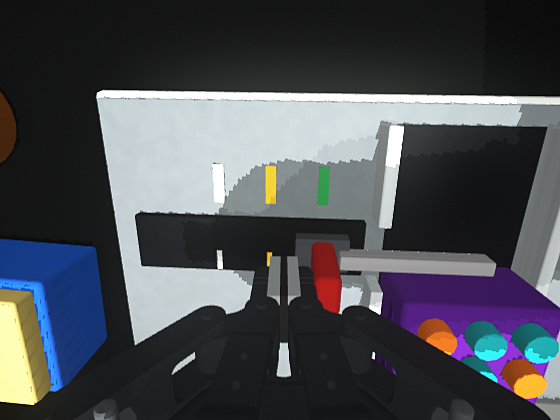

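That is the hard end: 26 N with the tip stalled at y = -95, and the handle lines up with the green mark at (323,185). Backing off, lifting clear and checking.

Emit:
{"name": "arm_command", "arguments": {"commands": [0,-0.008,0,0,0,-0.008,0,0,0,-0.008,-0.002,0,0,-0.004,-0.02,0,0,0,-0.03,0]}}

```text
clock: 11.4
position: [536.3, -67.0, 118.0]
ee_rot: [-0.111, 0.993, -0.028, -0.009]
contact_force: [-1.0, -0.8, -0.2]
gripper_width: 0.2
```

Emit:
{"name": "arm_command", "arguments": {"commands": [0,0,-0.04,0,0,0,-0.04,0,0,0,-0.04,0,0.02,0,-0.03,0,0.02,0,0,0]}}

```text
clock: 11.9
position: [500.9, -63.9, 277.9]
ee_rot: [-0.113, 0.993, -0.027, -0.006]
contact_force: [0.5, -0.3, 0.8]
gripper_width: -0.1
```

Emit:
{"name": "arm_command", "arguments": {"commands": [0.02,-0.03,0,0,0.02,-0.03,0,0,0.01,-0.03,0,0,0,0,0,0,0,0,0,0]}}

```text
clock: 12.4
position: [470.2, -162.1, 286.8]
ee_rot: [-0.116, 0.993, -0.024, -0.002]
contact_force: [0.5, 0.2, -0.1]
gripper_width: 0.0
```

```bash
python3 -c "
from h import *
dk()
for n in ('wrist','top','side'):
  ci=arm.camera_info(n);im=arm.get_image(n);o=im[:,:,::-1].copy()
  for t in ('lever_handle','rack'):
    for d in arm.place_of(n,t)[:1]:
      P=(ci['world_from_camera']@np.r_[d['centre'],1])[:3];print(n,t,round(d['confidence'],2),R.from_euler('z',-D[2]).apply(P-[D[0],D[1],0]).round(1))
  if n!='side':
   for l in ([(-35,-37.5,80),(-35,37.5,80)],[(-54,-81,93.5),(-34,-81,93.5),(-34,-69,93.5),(-54,-69,93.5),(-54,-81,93.5)]):
    cv2.polylines(o,[np.int32([proj(ci,w(D,p))*16 for p in l])],False,(0,255,0),1,16,4)
  cv2.imwrite(f'pics/f_{n}.png',o)
"; python3 pic.py f
```

```text
dock pos [-127.4 -199.6  286.8] F [ 0.5  0.1 -0.1]
wrist lever_handle 0.94 [-41.6 -72.6  71.7]
wrist rack 0.63 [-306.5 -254.7    1.1]
top rack 0.87 [10.1  3.8 31.6]
side lever_handle 0.71 [-43.1 -73.5  74.2]
side rack 0.93 [ -8.3 484.4   0.7]
```

View pics/f_wrist.png

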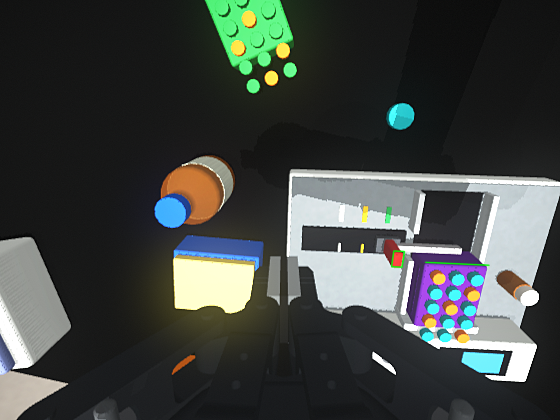

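View pics/f.png

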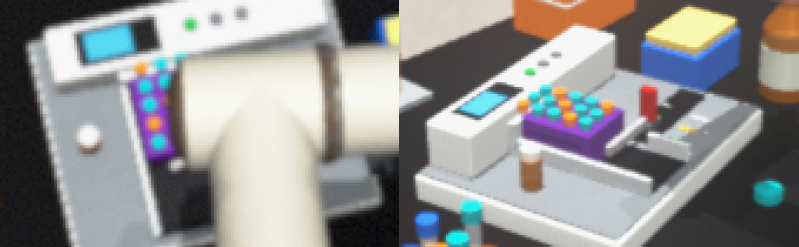

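The final views show the handle on the second-stop outline at wrist (397,258), the bar across the lane behind the rack, the rack at home, and the other items standing. Handing in.

```bash
python3 -c "
from bench import arm
print(arm.job_done(), arm.read_state()['clock'])"
```

```text
the job is handed in; nothing more can be done
the job is handed in; nothing more can be done
```

I pushed the small purple rack along its lane until it stopped against the far stop. I then slid the red lever past the first detent to the second stop, and the gate bar now lies behind the rack. I handed the job in at about 12.7 s with the arm clear of everything.

- **Rack:** it stopped at about 9 N. After backing off, its near face matched the predicted home outline (x = -35) within about 1 px and sat square. After the lever push, the top camera's network put the rack's origin at x = 10.1. The earlier wrist and side estimates were 14.3 and 12.4, which is at the edge of their accuracy.
- **Lever:** it hit its hard end at about 26 N. With the arm lifted away, the handle lay on the outline for 60 mm travel (y = -75). The networks read y = -72.6 and -73.5.
- **Other items:** the vial, bottle, tip box, cap, and green rack were still standing in the last pictures. I did not recheck the jar, tube stand, black rack, or large purple rack closely, but the arm never came near them.
- **Detections that disagreed:**
  - In the final pictures, the best "rack" match was a look-alike from the wrist camera (the green rack) and from the side camera, so I ignored both.
  - An earlier "vial" match landed on the lever handle.
  - The top camera did not find the handle at the end, because the arm covered it.

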